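# Clear the carver's turntable

### The job

The carver wants to wipe the turntable: on its panel press the red stop button fully down and let it spring back, then do the same with the blue brake button, never both at once, and leave the green run button alone. Then take the wooden tote by its handle bar and lift it about 12 cm straight up off the turntable, level and without spilling the two carvings in it. Finish while still holding it there, steady and level over the turntable; do not put it down, and leave the other things on the bench where they lie.

Things in the scene. Friction and masses are not known exactly. Their poses are not given: they have to be found in the camera images.
- red (a joint): red stop button: travel in m, 0 = up, 0.006 = fully down; a spring pushes it back up, fully down takes about 5 N. It counts as pressed beyond 4 mm
- blue (a joint): blue brake button, same make and values as the red one
- green (a joint): green run button, same make and values; not to be pressed
- red_top (a point): centre of the top face of the red button, a 30 mm disc that is pressed straight down. The three buttons stand in a row, 60 mm apart, in any order, on a grey panel 90 x 190 x 40 mm fixed to the bench; the point moves down with the button
- blue_top (a point): centre of the top face of the blue button (30 mm disc)
- green_top (a point): centre of the top face of the green button (30 mm disc)
- turntable_top (a point): centre of the turntable's round dark steel disc (220 mm across), on its upper face, 50 mm above the bench; the turntable is fixed and does not turn
- tote: wooden tote (open carrying tray) standing loose on the turntable, 200 mm (its x) by 130 mm (its y), about 0.38 kg. Origin at the centre of its underside, z up. Floor 8 mm thick, side walls up to 34 mm, the two ends (at x = +-96 mm) rise to 106 mm and carry between them a straight light wooden handle bar along x
- tote_grip (a point): middle of the handle bar, 92 mm above the tote's underside: the bar runs 184 mm along the tote's x, is 18 mm wide (tote's y) and 24 mm tall, with flat sides; 72 mm are free between it and the tote's floor
- rosette: white carved plaster flower, 64 mm across, 27 mm tall, 0.10 to 0.20 kg, lying loose in one end of the tote, about 50 mm from its middle. Origin at the centre of its underside
- finial: turquoise-glazed ceramic acorn-shaped finial, 42 mm across at the foot, 42 mm tall, about 0.08 kg, standing loose in the other end of the tote. Origin at the centre of its underside
- mallet: wooden carver's mallet lying on the bench: head 70 x 110 x 60 mm, handle 200 mm long; bystander, origin under its middle, handle along its -x
- chisel_a: chisel with pale wooden handle, 195 mm long, along its x; bystander, origin on the bench near the ferrule
- chisel_b: chisel with orange wooden handle, 195 mm long, along its x; bystander, origin on the bench near the ferrule
- sander: turquoise sanding block 100 x 50 x 35 mm; bystander, origin at the centre of its underside
- jar: jar, 72 mm across, 100 mm tall; bystander, origin at the centre of its underside
- tile: marble sample tile 90 x 90 mm with a carved flower, 30 mm tall; bystander, origin at the centre of its underside
Not all that is in view belongs to the job. What is shaped like the tote but turquoise is not meant.

How it is judged:
By the outcome, as a careful person would: the job done as asked, in the order asked, and still so for the second after the job is handed in, while the arm keeps its last pose, push and grip.
It also fails if it takes over 54 s, if anything falls off the work surface, if the arm or the gripper's body presses on something with over 40 N, if the wrist force passes 120 N, or if a joint passes its speed limit or range.

### The arm

A 6-joint arm with a two-finger parallel gripper is mounted at the origin on the work surface. World frame = base frame: x ahead of the robot, y to its left, z up, the work surface at z = 0. Lengths are in m, angles in degrees, forces in N, time in s.
With the tool pointing down it reaches from about 0.25 to 0.725 m from the base axis. Payload 9.7 kg.
Tool frame: the origin (TCP) lies between the finger pads; the fingertips stand bot.tcp_to_tips ahead of it and the grasp point (between the pads) lies 11 mm behind it (bot.tcp_to_tips is the distance from the TCP to the fingertips, in m); z points along the fingers, y is the line along which they close (so a half turn about z gives the same grasp; the last joint's range is limited). The gripper opens to 85 mm and grips with 20 to 120 N. Pads are 22 mm wide; open, the fingers measure 114 mm over their backs; the gripper's body (76 mm by 85 mm) begins 54 mm behind the grasp point. The pads swing forward as they close: fully open they stand 13 mm farther back than shut.
Start: joints at [-71.276, 4.979, 10.078, 95.1, 0, 90], TCP at [0.177, -0.521, 0.239] pointing down, gripper open.
Joint ranges: [-179.16, 179.16], [-48.56, 103.87], [-65.8, 70.77], [-126.05, 130.52], [-82.76, 87.17], [-180, 180]. Speed limits (degrees/s): [127.2, 127.2, 147.25, 180, 180, 180].

### API

Orientations are given as [roll, pitch, yaw] about the fixed x, y, z axes, in that order (R = Rz(yaw) Ry(pitch) Rx(roll)).
In Python, from workcell import bot gives the robot as it stands. The module is installed in compiled form; this text tells all that it offers.
- The arm moves only by the tool carry_out, never from a script. Its arguments are lists of equal length, an entry for each row: "linear": the shift along the world's x, y, z normalised to -1 to 1, where 1 is 2 cm, a list of three; "rotation": the turn, a rotation vector about the world's x, y, z normalised to -1 to 1, where 1 is 8 degrees, a list of three; "grip": the closure, from -1 (fully open) to 1 (shut). In form: {"linear": [[tx, ty, tz], ...], "rotation": [[rx, ry, rz], ...], "grip": [grip, ...]}. A call has 1 to 12 rows; each row shifts and turns the commanded pose from where the row before left it; what a row does not reach is not made up. A row lasts 1/10 s, in which the tool goes at most 50 mm and 8.59 degrees, less where a joint would pass 70% of its speed; a pose out of reach is approached as far as the arm can. A call with a number of a shift or a turn outside -1 to 1 is refused whole. A call with a gripper value outside its range is refused whole. The fingers move at their own pace and stop on an object; "grip_force" is the grip in N (left out, the last holds). Time passes only in rows, so rows that do not move let the fingers close. It gives the time, the measured TCP pose, the force, the opening and the grip force at its end, in the units of the state.
- bot.get_obs(): the state, without advancing time (a new reading comes with each control period).
- bot.camera(name): name is "side" or "top"; returns the picture (384x512x3 uint8, blue, green, red); there is no depth.
- bot.camera_model(name): a dict with "fx", "fy", "cx", "cy" (pixels), "camera_from_world" (4x4, takes a point from world to camera coordinates). Camera axes: x right, y up, looking along -z (the intrinsics and any distortion apply to the point x, -y, -z); pixel columns grow to the right and rows downward; lengths in m; the calibration is good to about 2 mm. A picture is of the moment at which its call begins. camera_model takes no time and is no camera call.
- bot.job_done(): hands the job in; it is judged then, once.
The state is a dict: "time": time; "q": joint angles; "qd": joint speeds; "joint_efforts": joint torques, N m; "ee_pos": TCP position; "tcp_rot": TCP orientation; "wrist_force": force on the tool from outside, world axes, zero at the start; "torque": the same for the moment, N m; "opening": finger opening in m; "grasp_force": force on a finger pad.
Only numpy, scipy, OpenCV 4.12 (cv2) and the standard library are available. Lean on these libraries where they do the work, as an engineer would, in place of code of your own. Each camera call takes 0.05 s, during which the arm holds its last target. There are 200 camera calls.

## Working session

There is one attempt and no reset: what is moved stays moved. The work goes in short steps, Python scripts to look and compute and a tool call to move; the robot and the scene stay as the last step left them, time stands still between calls to the robot, and variables do not carry over. Pictures are saved under pics/ and viewed, at most 10 in all, crops included, and the job is handed in when it is done.

Besides the shell and the picture viewer there is one more tool, called as name(argument=value, ...) on one line, values as JSON. carry_out: Moves the arm, as the interface text tells. Its arguments: {"type":"object","properties":{"linear":{"type":"array","items":{"type":"array","items":{"type":"number"}}},"rotation":{"type":"array","items":{"type":"array","items":{"type":"number"}}},"grip":{"type":"array","items":{"type":"number"}},"grip_force":{"type":"number"}},"required":["linear","rotation","grip"]}

```bash
mkdir -p pics
python3 - <<'E'
from workcell import bot
import cv2
for n in("side","top"):
    cv2.imwrite(f"pics/{n}0.png",bot.camera(n)); print(n,bot.camera_model(n))
o=bot.get_obs(); print(o, bot.tcp_to_tips)
E
```

```text
side {'fx': 482.5226328266938, 'fy': 482.5226328266938, 'cx': 255.41635336466888, 'cy': 198.62153828743118, 'camera_from_world': array([[ 0.99304302, -0.11772373,  0.00258642, -0.48901163],
       [ 0.08800028,  0.7565512 ,  0.64798629, -0.12286723],
       [-0.07824012, -0.64325066,  0.76164761, -1.5739367 ],
       [ 0.        ,  0.        ,  0.        ,  1.        ]])}
top {'fx': 438.95502269658596, 'fy': 438.95502269658596, 'cx': 256.4969684527322, 'cy': 190.92878736080485, 'camera_from_world': array([[ 0.0223877 , -0.99968019, -0.01176024,  0.02684645],
       [ 0.99736853,  0.0215215 ,  0.06923038, -0.49993139],
       [-0.06895514, -0.0132792 ,  0.99753138, -1.22726978],
       [ 0.        ,  0.        ,  0.        ,  1.        ]])}
{'time': 0.1, 'q': array([-7.12766875e+01,  5.00689425e+00,  1.00400409e+01,  9.51000558e+01,
        1.03437670e-03,  8.99993580e+01]), 'qd': array([-0.00582698, -0.05177001,  0.12441424, -0.00963113, -0.04016561,
        0.00303761]), 'joint_efforts': array([ 1.26001800e-03, -5.21558082e+01,  4.65656984e+01,  1.59427605e-02,
        2.88774368e-05,  2.93061021e-05]), 'ee_pos': array([ 0.17649122, -0.52070751,  0.23867346]), 'tcp_rot': array([-1.79933091e+02, -1.03512574e-03,  1.87239533e+01]), 'wrist_force': array([-1.09739543,  0.10446201, -0.79813815]), 'torque': array([-0.01365232, -0.01897811,  0.04555112]), 'grasp_force': 0.0, 'opening': 0.08549470892113933} 0.008
```

View pics/side0.png

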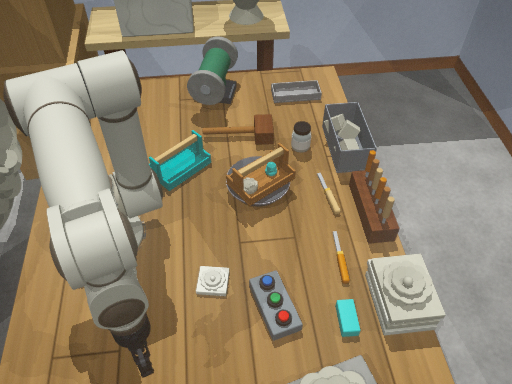

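View pics/top0.png

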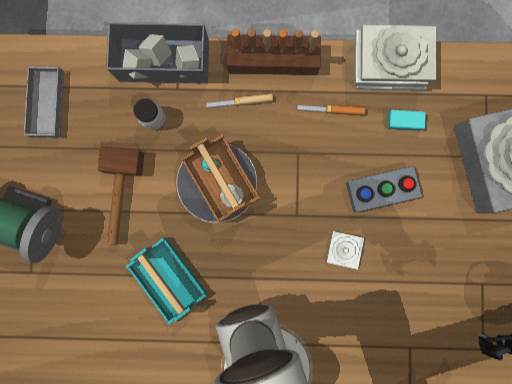

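The side view shows red (283,317), green (275,299), blue (267,282) on the panel and the wooden tote at (262,178). In the top view blue is at (366,193), green (387,188), red (408,184). The tote's bar runs from about (203,148) to (238,205).

```bash
cat > h.py <<'E'
import cv2,numpy as np
from workcell import bot
def ray(n,p):
    m=bot.camera_model(n);T=m["camera_from_world"];R=T[:3,:3];o=-R.T@T[:3,3]
    d=R.T@np.array([(p[0]-m["cx"])/m["fx"],-(p[1]-m["cy"])/m["fy"],-1.]);return o,d/np.linalg.norm(d)
def plane(n,p,z):
    o,d=ray(n,p);return o+d*(z-o[2])/d[2]
def tri(ps,pt):
    a,u=ray("side",ps);b,v=ray("top",pt)
    s=np.linalg.lstsq(np.c_[u,-v],b-a,rcond=None)[0];P,Q=a+s[0]*u,b+s[1]*v
    return (P+Q)/2,np.linalg.norm(P-Q)
def blob(img,lo,hi,box):
    x0,y0,x1,y1=box;h=cv2.cvtColor(img[y0:y1,x0:x1],cv2.COLOR_BGR2HSV)
    m=cv2.inRange(h,lo,hi);c=max(cv2.findContours(m,0,1)[0],key=cv2.contourArea)
    return c+np.array([x0,y0])
E
python3 - <<'E'
from h import *
S=cv2.imread("pics/side0.png");T=cv2.imread("pics/top0.png")
H={"red":((0,150,90),(8,255,255)),"green":((45,100,60),(80,255,255)),"blue":((100,130,60),(125,255,255))}
for k,(lo,hi) in H.items():
    e=[cv2.fitEllipse(blob(I,lo,hi,b)) for I,b in((S,(245,265,305,340)),(T,(345,165,425,212)))]
    print(k,[np.round(x[0],1) for x in e],[np.round(x[1],1) for x in e],tri(e[0][0],e[1][0]),plane("top",e[1][0],.05),plane("side",e[0][0],.05))
cv2.imwrite("pics/c.png",np.hstack([cv2.resize(S[135:215,215:305],(450,400),interpolation=2),cv2.resize(T[130:230,170:270],(350,400)[::1] if 0 else (350,350),interpolation=2)[:400].copy() if 0 else cv2.resize(T[130:230,170:257],(348,400),interpolation=2)]))
E
```

```text
red [array([283.2, 315.6]), array([408. , 183.1])] [array([10.1, 10.6]), array([10.3, 10.6])] (array([ 0.52568288, -0.37565453,  0.06024534]), np.float64(0.0019415713068193412)) [ 0.52762523 -0.37911603  0.05      ] [ 0.52597769 -0.37061772  0.05      ]
green [array([274.8, 297.5]), array([386.8, 187.9])] [array([9.3, 9.6]), array([10.1, 10.3])] (array([ 0.51088572, -0.31803859,  0.06066452]), np.float64(0.0023540923961752717)) [ 0.51294399 -0.32113148  0.05      ] [ 0.51089583 -0.31228985  0.05      ]
blue [array([267. , 279.7]), array([365.2, 193.1])] [array([7.5, 8.8]), array([10. , 10.4])] (array([ 0.49597467, -0.25911711,  0.06209834]), np.float64(0.001487425533950878)) [ 0.49756184 -0.26199267  0.05      ] [ 0.49643968 -0.2519902   0.05      ]
```

View pics/c.png

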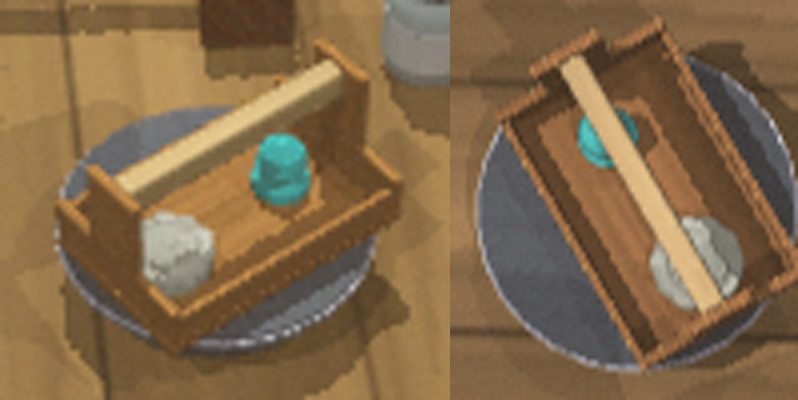

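The crop shows the pale bar clear against the tote in both views. The rosette is at the near end of the bar (crop 695,265) and the finial at the far end.

Run:
```python
from h import *
S=cv2.imread("pics/side0.png");T=cv2.imread("pics/top0.png")
for I,p in((T,(212,170)),(T,(225,190)),(T,(196,180)),(T,(212,200)),(S,(262,165))): print(p,cv2.cvtColor(I,cv2.COLOR_BGR2HSV)[p[1],p[0]])
ct=blob(T,(10,60,140),(28,200,255),(195,140,242,212));r=cv2.minAreaRect(ct);print(r,cv2.contourArea(ct))
bx=cv2.boxPoints(r);B=np.array([plane("top",p,.154) for p in bx]);print(B,B.mean(0))
e=[B[1]-B[0],B[2]-B[1]];print([(np.linalg.norm(v),np.degrees(np.arctan2(v[1],v[0]))) for v in e])
cs=blob(S,(15,60,140),(28,200,255),(235,145,287,180));r=cv2.minAreaRect(cs);print(r);print("side c",plane("side",r[0],.142),tri(r[0],cv2.minAreaRect(ct)[0]))
# turntable
m=blob(T,(0,0,60),(180,60,140),(170,140,262,226));e=cv2.fitEllipse(cv2.convexHull(m));print(e,plane("top",e[0],.05))
for n,I,b in(("top",T,(195,150,250,215)),):
  f=blob(I,(80,80,60),(100,255,255),b);g=blob(I,(0,0,140),(180,40,255),b)
  print("finial",plane(n,f.reshape(-1,2).mean(0),.085),"ros",plane(n,g.reshape(-1,2).mean(0),.075))
```

```text
(212, 170) [ 17 101 219]
(225, 190) [ 18 102 220]
(196, 180) [ 13 123  83]
(212, 200) [ 12 134  93]
(262, 165) [ 17 119 122]
((215.22540283203125, 176.2435302734375), (77.9560317993164, 27.065067291259766), 59.74356460571289) 1152.0
[[0.59175698 0.22316923 0.154     ]
 [0.6280444  0.16464394 0.154     ]
 [0.45852541 0.06037306 0.154     ]
 [0.42291951 0.11837454 0.154     ]] [0.52531158 0.1416402  0.154     ]
[(np.float64(0.06886207564029685), np.float64(-58.19985960240203)), (np.float64(0.199020356531735), np.float64(-148.40438839015326))]
((260.5, 162.0), (34.0, 51.0), 90.0)
side c [0.52558718 0.13984041 0.142     ] (array([0.52617752, 0.14301366, 0.13877683]), np.float64(0.0003152817826703946))
((196.8467254638672, 194.0119171142578), (32.73766326904297, 62.935699462890625), 150.8881072998047) [0.4848732  0.20208408 0.05      ]
finial [0.55929971 0.17641987 0.085     ] ros [0.48672199 0.09572868 0.075     ]
```

Run:
```python
from h import *
T=cv2.imread("pics/top0.png")
ct=blob(T,(12,70,190),(26,150,255),(195,140,242,212));r=cv2.minAreaRect(ct);print(r,cv2.contourArea(ct))
B=np.array([plane("top",p,.154) for p in cv2.boxPoints(r)]);print(B.mean(0))
print([(np.linalg.norm(v),np.degrees(np.arctan2(v[1],v[0]))) for v in (B[1]-B[0],B[2]-B[1])])
l=cv2.fitLine(ct,2,0,.01,.01).ravel();a,b=plane("top",l[2:]-30*l[:2],.154),plane("top",l[2:]+30*l[:2],.154);print(a,b,np.degrees(np.arctan2(*(b-a)[1::-1])))
```

```text
((217.2489776611328, 175.56640625), (70.19062805175781, 6.057984828948975), 59.93141555786133) 350.5
[0.52703698 0.13652185 0.154     ]
[(np.float64(0.0154071292702746), np.float64(-58.40447106067198)), (np.float64(0.17908468656723817), np.float64(-148.518642201803))]
[0.59168932 0.17614297 0.154     ] [0.46129646 0.09601101 0.154     ] -148.42750488389945
```

carry_out(linear=[[0.97,0.4,-0.2],[0.97,0.4,-0.2],[0.97,0.4,-0.2],[0.97,0.4,-0.2],[0.97,0.4,-0.2],[0.97,0.4,-0.2],[0.97,0.4,-0.2],[0.97,0.4,-0.2],[0.97,0.4,-0.2],[0.97,0.4,-0.2],[0.97,0.4,-0.2],[0.97,0.4,-0.2]], rotation=[[0,0,0],[0,0,0],[0,0,0],[0,0,0],[0,0,0],[0,0,0],[0,0,0],[0,0,0],[0,0,0],[0,0,0],[0,0,0],[0,0,0]], grip=[1,1,1,1,1,1,1,1,1,1,1,1], grip_force=30)

```text
time: 1.3
ee_pos: [0.41, -0.4244, 0.1907]
tcp_rot: [-180.0, 0.0, 18.7]
wrist_force: [-0.6, -0.2, 1.0]
opening: 0.0005
grasp_force: 0.0
```

carry_out(linear=[[0.97,0.4,-0.5],[0.97,0.4,-0.5],[0.97,0.4,-0.5],[0.97,0.4,-0.5],[0.97,0.4,-0.5],[0.97,0.4,-0.5],[0,0,-0.5],[0,0,-0.5],[0,0,-0.5],[0,0,0],[0,0,0]], rotation=[[0,0,0],[0,0,0],[0,0,0],[0,0,0],[0,0,0],[0,0,0],[0,0,0],[0,0,0],[0,0,0],[0,0,0],[0,0,0]], grip=[1,1,1,1,1,1,1,1,1,1,1])

```text
time: 2.4
ee_pos: [0.5252, -0.3772, 0.1014]
tcp_rot: [-180.0, 0.0, 18.7]
wrist_force: [-0.8, 0.3, -0.3]
opening: -0.0002
grasp_force: 0.0
```

Run:
```python
from h import *
S=bot.camera("side");T=bot.camera("top")
cv2.imwrite("pics/d.png",np.hstack([cv2.resize(S[240:350,230:330],(400,440),interpolation=2),cv2.resize(T[130:230,340:440],(400,440),interpolation=2)]))
```

```text
(no output)
```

View pics/d.png

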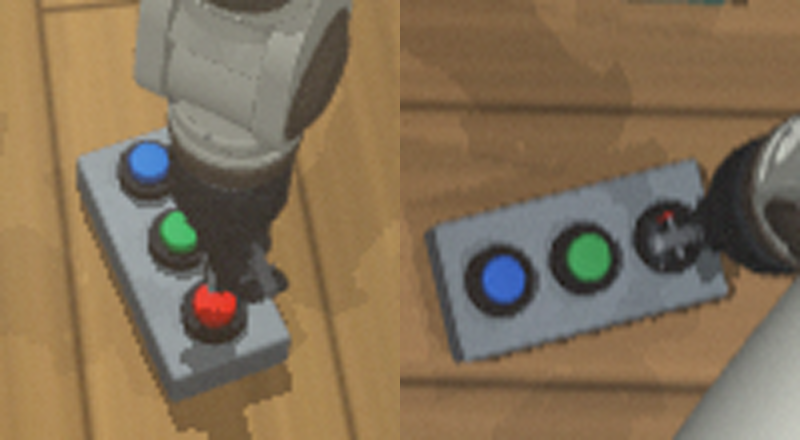

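The tips are right over the red button in both views (side crop 215,300, top crop 665,235). Descending.

carry_out(linear=[[0,0,-0.5],[0,0,-0.5],[0,0,-0.3],[0,0,-0.1],[0,0,0],[0,0,0]], rotation=[[0,0,0],[0,0,0],[0,0,0],[0,0,0],[0,0,0],[0,0,0]], grip=[1,1,1,1,1,1])

```text
time: 3.1
ee_pos: [0.5258, -0.377, 0.0735]
tcp_rot: [180.0, -0.0, 18.7]
wrist_force: [0.1, 0.6, 0.6]
opening: -0.0002
grasp_force: 0.0
```

carry_out(linear=[[0,0,-0.1],[0,0,-0.1],[0,0,0],[0,0,0]], rotation=[[0,0,0],[0,0,0],[0,0,0],[0,0,0]], grip=[1,1,1,1])

```text
time: 3.5
ee_pos: [0.526, -0.377, 0.0696]
tcp_rot: [180.0, -0.0, 18.7]
wrist_force: [-0.4, -0.1, 2.0]
opening: 0.0002
grasp_force: 0.8
```

carry_out(linear=[[0,0,-0.1],[0,0,0],[0,0,0]], rotation=[[0,0,0],[0,0,0],[0,0,0]], grip=[1,1,1])

```text
time: 3.8
ee_pos: [0.5259, -0.377, 0.0675]
tcp_rot: [180.0, -0.0, 18.7]
wrist_force: [1.4, -0.9, 3.8]
opening: -0.0002
grasp_force: 1.4
```

carry_out(linear=[[0,0,-0.1],[0,0,0],[0,0,0]], rotation=[[0,0,0],[0,0,0],[0,0,0]], grip=[1,1,1])

```text
time: 4.1
ee_pos: [0.5259, -0.377, 0.0655]
tcp_rot: [180.0, -0.0, 18.7]
wrist_force: [1.4, -1.1, 3.5]
opening: 0.0002
grasp_force: 2.0
```

carry_out(linear=[[0,0,-0.1],[0,0,0],[0,0,0]], rotation=[[0,0,0],[0,0,0],[0,0,0]], grip=[1,1,1])

```text
time: 4.4
ee_pos: [0.526, -0.377, 0.064]
tcp_rot: [180.0, -0.0, 18.7]
wrist_force: [-0.1, -0.2, 8.9]
opening: 0.0
grasp_force: 4.2
```

carry_out(linear=[[0,0,-0.05],[0,0,0],[0,0,0]], rotation=[[0,0,0],[0,0,0],[0,0,0]], grip=[1,1,1])

```text
time: 4.7
ee_pos: [0.526, -0.3771, 0.0639]
tcp_rot: [179.9, -0.1, 18.7]
wrist_force: [-1.8, 1.9, 14.1]
opening: -0.0002
grasp_force: 7.0
```

Red has bottomed at z 0.0639. Releasing and going to blue.

carry_out(linear=[[0,0,0.5],[0,0,0.5],[0,0,0.5],[0,0,0.5],[-0.21,0.84,0],[-0.21,0.84,0],[-0.21,0.84,0],[-0.21,0.84,0],[-0.21,0.84,0],[-0.21,0.84,0],[-0.21,0.84,0],[0,0,0]], rotation=[[0,0,0],[0,0,0],[0,0,0],[0,0,0],[0,0,0],[0,0,0],[0,0,0],[0,0,0],[0,0,0],[0,0,0],[0,0,0],[0,0,0]], grip=[1,1,1,1,1,1,1,1,1,1,1,1])

```text
time: 5.9
ee_pos: [0.4961, -0.2579, 0.1029]
tcp_rot: [-180.0, -0.0, 18.8]
wrist_force: [0.1, 0.1, 0.2]
opening: -0.0002
grasp_force: 0.0
```

carry_out(linear=[[0,0,0],[0,0,-0.5],[0,0,-0.5],[0,0,-0.3],[0,0,-0.1],[0,0,0],[0,0,0]], rotation=[[0,0,0],[0,0,0],[0,0,0],[0,0,0],[0,0,0],[0,0,0],[0,0,0]], grip=[1,1,1,1,1,1,1])

```text
time: 6.6
ee_pos: [0.4964, -0.2594, 0.0744]
tcp_rot: [180.0, -0.0, 18.7]
wrist_force: [0.7, 0.7, -0.4]
opening: -0.0001
grasp_force: 0.0
```

Run:
```python
from h import *
S=bot.camera("side");T=bot.camera("top")
cv2.imwrite("pics/e.png",np.hstack([cv2.resize(S[240:350,230:330],(400,440),interpolation=2),cv2.resize(T[130:230,340:440],(400,440),interpolation=2)]))
```

```text
(no output)
```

View pics/e.png

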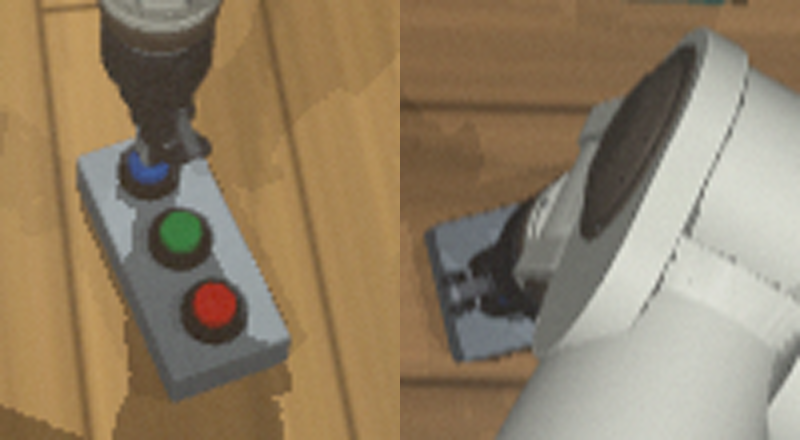

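The tips stand over blue (side crop 150,165), red is back up and green is untouched. Pressing blue.

carry_out(linear=[[0,0,-0.1],[0,0,-0.1],[0,0,-0.1],[0,0,-0.1],[0,0,-0.1],[0,0,0],[0,0,0]], rotation=[[0,0,0],[0,0,0],[0,0,0],[0,0,0],[0,0,0],[0,0,0],[0,0,0]], grip=[1,1,1,1,1,1,1])

```text
time: 7.4
ee_pos: [0.4965, -0.2593, 0.0646]
tcp_rot: [180.0, -0.0, 18.7]
wrist_force: [-0.6, 0.6, 4.2]
opening: -0.0001
grasp_force: 2.3
```

carry_out(linear=[[0,0,-0.08],[0,0,0],[0,0,0]], rotation=[[0,0,0],[0,0,0],[0,0,0]], grip=[1,1,1])

```text
time: 7.7
ee_pos: [0.4965, -0.2594, 0.0639]
tcp_rot: [180.0, -0.0, 18.7]
wrist_force: [-3.3, 1.6, 12.1]
opening: -0.0001
grasp_force: 6.0
```

carry_out(linear=[[0,0,0.7],[0,0,1],[0,0,1],[0,0,1],[0,0,1],[0,0,1],[0,0,1],[0,0,1],[0,0,1],[0,0,1]], rotation=[[0,0,0],[0,0,0],[0,0,0],[0,0,0],[0,0,0],[0,0,0],[0,0,0],[0,0,0],[0,0,0],[0,0,0]], grip=[1,1,1,1,1,1,1,1,1,1])

```text
time: 8.7
ee_pos: [0.4961, -0.2592, 0.2577]
tcp_rot: [-180.0, 0.0, 18.7]
wrist_force: [-1.1, -0.3, -0.4]
opening: 0.0002
grasp_force: 0.0
```

carry_out(linear=[[0.07,0.98,0],[0.07,0.98,0],[0.07,0.98,0],[0.07,0.98,0],[0.07,0.98,0],[0.07,0.98,0],[0.07,0.98,0],[0.07,0.98,0],[0.07,0.98,0],[0.07,0.98,0]], rotation=[[0,0,0.08],[0,0,0.08],[0,0,0.08],[0,0,0.08],[0,0,0.08],[0,0,0.08],[0,0,0.08],[0,0,0.08],[0,0,0.08],[0,0,0.08]], grip=[-1,-1,-1,-1,-1,-1,-1,-1,-1,-1])

```text
time: 9.7
ee_pos: [0.5101, -0.0625, 0.2569]
tcp_rot: [-180.0, 0.0, 25.1]
wrist_force: [-0.2, 1.2, 0.2]
opening: 0.0857
grasp_force: 0.0
```

carry_out(linear=[[0.06,0.98,0],[0.06,0.98,0],[0.06,0.98,0],[0.06,0.98,0],[0.06,0.98,0],[0.06,0.98,0],[0.06,0.98,0],[0.06,0.98,0],[0.06,0.98,0],[0.06,0.98,0],[0,0,0],[0,0,0]], rotation=[[0,0,0.08],[0,0,0.08],[0,0,0.08],[0,0,0.08],[0,0,0.08],[0,0,0.08],[0,0,0.08],[0,0,0.08],[0,0,0.08],[0,0,0.08],[0,0,0],[0,0,0]], grip=[-1,-1,-1,-1,-1,-1,-1,-1,-1,-1,-1,-1])

```text
time: 10.9
ee_pos: [0.5222, 0.1327, 0.2567]
tcp_rot: [180.0, 0.0, 31.6]
wrist_force: [-0.2, -0.7, -0.3]
opening: 0.0857
grasp_force: 0.0
```

Run:
```python
from h import *
S=bot.camera("side");T=bot.camera("top")
cv2.imwrite("pics/f.png",np.hstack([cv2.resize(S[100:220,200:300],(400,480),interpolation=2),cv2.resize(S[240:350,230:330],(400,480),interpolation=2)]))
```

```text
(no output)
```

View pics/f.png

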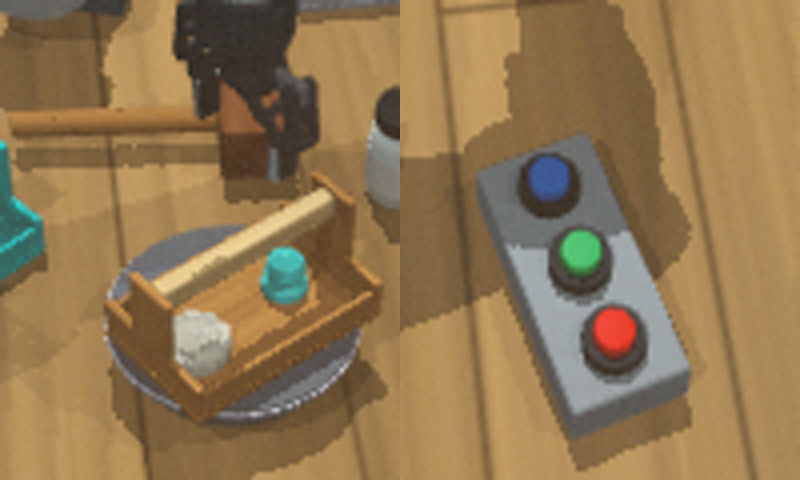

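Panel: all three buttons are up. The tote sits on the turntable (side crop 245,300) with the open fingers above it. Descending around the bar.

carry_out(linear=[[0,0,-0.7],[0,0,-0.7],[0,0,-0.7],[0,0,-0.7],[0,0,-0.7],[0,0,-0.7],[0,0,-0.7],[0,0,-0.7],[0,0,-0.5],[0,0,-0.2],[0,0,0],[0,0,0]], rotation=[[0,0,0],[0,0,0],[0,0,0],[0,0,0],[0,0,0],[0,0,0],[0,0,0],[0,0,0],[0,0,0],[0,0,0],[0,0,0],[0,0,0]], grip=[-1,-1,-1,-1,-1,-1,-1,-1,-1,-1,-1,-1])

```text
time: 12.2
ee_pos: [0.5226, 0.1328, 0.1312]
tcp_rot: [180.0, -0.0, 31.5]
wrist_force: [0.0, 0.2, 0.6]
opening: 0.0854
grasp_force: 0.0
```

carry_out(linear=[[0,0,0],[0,0,0],[0,0,0],[0,0,0],[0,0,0],[0,0,0]], rotation=[[0,0,0],[0,0,0],[0,0,0],[0,0,0],[0,0,0],[0,0,0]], grip=[0.0,0.2,0.35,0.4,0.4,0.4], grip_force=20)

```text
time: 12.8
ee_pos: [0.5224, 0.1327, 0.1307]
tcp_rot: [-180.0, 0.0, 31.5]
wrist_force: [-0.6, 0.2, -0.2]
opening: 0.0254
grasp_force: 0.0
```

Run:
```python
from h import *
S=bot.camera("side");T=bot.camera("top")
cv2.imwrite("pics/g.png",np.hstack([cv2.resize(S[110:210,210:310],(400,400),interpolation=2),cv2.resize(T[120:220,170:270],(400,400),interpolation=2)]))
```

```text
(no output)
```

View pics/g.png

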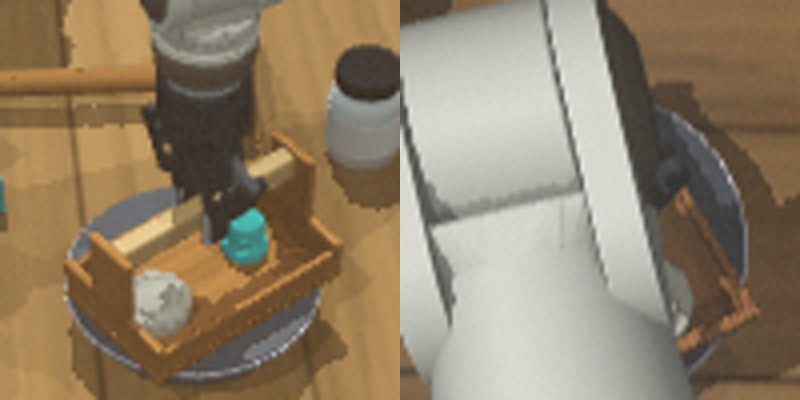

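The fingers straddle the bar near its middle (side crop 210,205) and nothing is disturbed. Closing, then a slow small lift.

carry_out(linear=[[0,0,0],[0,0,0],[0,0,0],[0,0,0],[0,0,0]], rotation=[[0,0,0],[0,0,0],[0,0,0],[0,0,0],[0,0,0]], grip=[0.5,0.55,0.6,0.65,0.7], grip_force=20)

```text
time: 13.4
ee_pos: [0.5221, 0.1332, 0.1308]
tcp_rot: [-179.9, -0.0, 31.6]
wrist_force: [-3.3, 4.9, 2.2]
opening: 0.0173
grasp_force: 21.5
```

carry_out(linear=[[0,0,0],[0,0,0],[0,0,0],[0,0,0],[0,0,0]], rotation=[[0,0,0],[0,0,0],[0,0,0],[0,0,0],[0,0,0]], grip=[1,1,1,1,1], grip_force=90)

```text
time: 13.9
ee_pos: [0.5222, 0.1332, 0.131]
tcp_rot: [-180.0, -0.0, 31.5]
wrist_force: [-3.6, 4.7, 3.3]
opening: 0.0166
grasp_force: 88.9
```

carry_out(linear=[[0,0,0.05],[0,0,0.1],[0,0,0.1],[0,0,0.1],[0,0,0.1],[0,0,0.05],[0,0,0],[0,0,0]], rotation=[[0,0,0],[0,0,0],[0,0,0],[0,0,0],[0,0,0],[0,0,0],[0,0,0],[0,0,0]], grip=[1,1,1,1,1,1,1,1])

```text
time: 14.7
ee_pos: [0.5224, 0.1327, 0.1407]
tcp_rot: [180.0, 0.0, 31.5]
wrist_force: [0.6, 0.4, -8.1]
opening: 0.0168
grasp_force: 88.0
```

Run:
```python
from h import *
o=bot.get_obs();print(o["wrist_force"],o["torque"],o["tcp_rot"],o["opening"])
S=bot.camera("side")
cv2.imwrite("pics/i.png",cv2.resize(S[110:210,210:310],(500,500),interpolation=2))
```

```text
[ 0.55494883  0.40720298 -8.07162241] [ 0.06175601 -0.05360777  0.00908083] [1.79995851e+02 6.05300482e-04 3.15246560e+01] 0.01683930876121313
```

View pics/i.png

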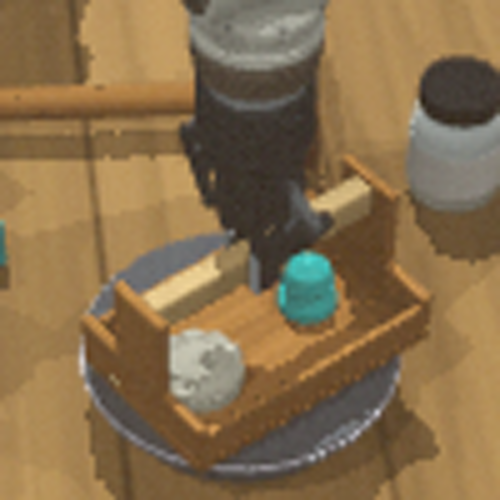

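The tote is just off the turntable (its base edge stands clear at 200,465), level, with both carvings in place and the grip holding. Lifting on with a gentle ramp.

carry_out(linear=[[0,0,0.1],[0,0,0.2],[0,0,0.3],[0,0,0.3],[0,0,0.3],[0,0,0.3],[0,0,0.3],[0,0,0.3],[0,0,0.3],[0,0,0.3],[0,0,0.3],[0,0,0.3]], rotation=[[0,0,0],[0,0,0],[0,0,0],[0,0,0],[0,0,0],[0,0,0],[0,0,0],[0,0,0],[0,0,0],[0,0,0],[0,0,0],[0,0,0]], grip=[1,1,1,1,1,1,1,1,1,1,1,1])

```text
time: 15.95
ee_pos: [0.5224, 0.1327, 0.2072]
tcp_rot: [180.0, -0.0, 31.5]
wrist_force: [-0.1, -0.6, -6.4]
opening: 0.0165
grasp_force: 88.1
```

carry_out(linear=[[0,0,0.3],[0,0,0.3],[0,0,0.3],[0,0,0.3],[0,0,0.3],[0,0,0.3],[0,0,0.2],[0,0,0.15],[0,0,0.05],[0,0,0],[0,0,0],[0,0,0]], rotation=[[0,0,0],[0,0,0],[0,0,0],[0,0,0],[0,0,0],[0,0,0],[0,0,0],[0,0,0],[0,0,0],[0,0,0],[0,0,0],[0,0,0]], grip=[1,1,1,1,1,1,1,1,1,1,1,1])

```text
time: 17.15
ee_pos: [0.5223, 0.1327, 0.2504]
tcp_rot: [-180.0, 0.0, 31.5]
wrist_force: [0.5, -0.1, -7.2]
opening: 0.0169
grasp_force: 88.1
```

Run:
```python
from h import *
S=bot.camera("side");T=bot.camera("top")
cv2.imwrite("pics/j.png",np.hstack([cv2.resize(S[70:210,200:320],(480,560),interpolation=2),cv2.resize(S[240:350,230:310],(300,560),interpolation=2)]))
o=bot.get_obs();print(o["wrist_force"],o["torque"],o["ee_pos"],o["opening"],o["qd"])
# predicted bar-end axis (top edges) in side image vs seen
m=bot.camera_model("side");M=m["camera_from_world"];c=np.array([.527,.1365,.154+.12]);b=np.array([.853,.522,0])
for s in(-.092,.092):
    q=M[:3,:3]@(c+s*b)+M[:3,3];u=m["cx"]-m["fx"]*q[0]/q[2],m["cy"]+m["fy"]*q[1]/q[2];print(s,np.round(u,1),"crop",(u[0]-200)*4,(u[1]-70)*4)
```

```text
[ 1.0776798   0.13348616 -6.88009678] [ 0.11261268 -0.12887291  0.00798759] [0.52229883 0.1326936  0.25050757] 0.016806505270352386 [ 0.00958227 -0.05523661  0.0392825  -0.39479011  0.37962644  0.12377603]
-0.092 [237.8 145.3] crop 151.0509892943794 301.12937350048105
0.092 [284.2 120.6] crop 336.66308400807316 202.45149195910767
```

View pics/j.png

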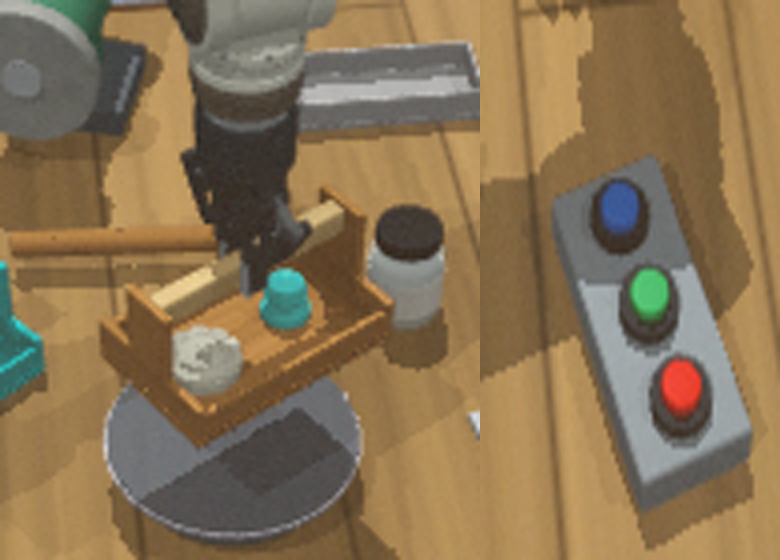

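The tote is held about 12 cm up. The bar ends, at about (150,297) and (336,203), match the level prediction. The rosette and finial are in place, and all three buttons are up.

```bash
python3 -c "
from workcell import bot
print(bot.job_done())"
```

```text
the job is handed in; nothing more can be done
None
```

The job is handed in at about 17 s: red then blue were each pressed fully down and sprang back, green was left alone, and the tote is held level and steady about 12 cm above the turntable with both carvings in it.

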